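# Draw the vial tub up to the docking stop

### The job

Hook the fingertips behind the far lip of the white vial tub and drag it along the bench towards you, square and centred, against the sprung plate of the docking stop. Press it home against the plate with a steady 9 N or so for a good second, never more than 15 N on the plate, then back off and leave the tub resting flush against the plate. Keep the tub flat on the bench and the three vials standing in it, and do not push the timer or the bottle beside it away.

Things in the scene. Friction and masses are not known exactly. Their poses are not given: they have to be found in the camera images.
- tub: White vial tub, 100 (x) x 150 (y) x 34 mm high over a lip that overhangs its walls by 4 mm all round; grey deck 4 mm below the rim with three round holes near the -x side, so the rim cannot be gripped. Loose, about 0.7 kg with its vials; dragging it takes 2 to 6 N. Origin at the centre of its underside, z up, +x to its far side (away from the robot); the -x side meets the stop.
- tub_lip (a point): Middle of the far lip of the tub: its outermost edge (x = +50 mm in the tub's frame), at the top, 34 mm above the bench; axes as the tub. The lip is 5 mm thick and straight over nearly the whole 150 mm; hook it from outside, with the fingertips 5 to 20 mm above the bench. The bench behind it is free for at least 40 mm.
- dock: Docking stop fixed near the front edge of the bench: aluminium rail 26 x 200 x 36 mm high. Origin at the centre of the underside of the rail, z up, +x towards the tub, y along the rail. It carries a grey plate (170 mm wide, centred, parallel to the rail, 8 to 40 mm above the bench) whose free face stands 22 to 42 mm in front of the origin: the setting differs every time, feel for it.
- dock_top (a point): Centre of the top of the rail, 36 mm above the bench; axes as the dock. The plate in front of it gives on springs, 2.5 N per mm with a damper of 150 N per m/s, and has a hard end after 8 mm (20 N). Tool force while pushing = plate force + dragging friction of the tub. When let go the plate returns gently and the tub with it, until friction holds the tub lightly against it.
- media_bottle: Clear bottle with a blue cap, 56 mm across, 104 mm high, standing on the right (-y) of the path of the tub. Bystander. Origin at the centre of its underside.
- timer: White square timer, 58 x 58 x 18 mm, lying on the left (+y) of the path of the tub. Bystander. Origin at the centre of its underside.
- tub_vial_0: Amber vial with black cap, 22 to 24 mm across, about 70 mm high, standing loosely upright in the right (-y) hole of the tub (hole at x = -24 mm in the tub's frame, holes 45 mm apart), its foot 6 mm and its top 76 mm above the bench. Origin at the centre of its underside, z up.
- tub_vial_1: Amber vial with black cap, 22 to 24 mm across, about 70 mm high, standing loosely upright in the middle hole of the tub (hole at x = -24 mm in the tub's frame, holes 45 mm apart), its foot 6 mm and its top 76 mm above the bench. Origin at the centre of its underside, z up.
- tub_vial_2: Amber vial with black cap, 22 to 24 mm across, about 70 mm high, standing loosely upright in the left (+y) hole of the tub (hole at x = -24 mm in the tub's frame, holes 45 mm apart), its foot 6 mm and its top 76 mm above the bench. Origin at the centre of its underside, z up.
Mind the look-alikes: they are no part of the job. Leave any blue or turquoise look-alike of the tub_vial_1 alone.

How it is judged:
By the outcome, as a careful person would: the job done as asked, in the order asked, and still so for the second after the job is handed in, with the robot touching nothing.
It also fails if it takes over 61 s, if anything falls off the work surface, if the arm or the gripper's body presses on something with over 40 N, if the wrist force passes 120 N, or if a joint passes its speed limit or range.

### The arm

A 6-joint arm with a two-finger parallel gripper is mounted at the origin on a cart in front of the work surface, level with it; the furniture and walls round the work are solid. World frame = base frame: x ahead of the robot, y to its left, z up, the work surface at z = 0. Lengths are in m, angles in rad, forces in N, time in s.
With the tool pointing down it reaches from about 0.35 to 0.975 m from the base axis. Payload 4.9 kg.
Tool frame: the origin (TCP) lies midway between the tips of the shut fingers; the grasp point (between the pads) lies 19 mm behind it; z points along the fingers, y is the direction in which the jaws open and shut (so a half turn about z gives the same grasp; the last joint's range is limited). The gripper opens to 85 mm and grips with 20 to 120 N. Pads are 22 mm wide; open, the fingers measure 114 mm over their backs; the gripper's body (76 mm by 85 mm) begins 54 mm behind the grasp point. The pads swing forward as they close: fully open they stand 13 mm farther back than shut.
Start: joints at [1.011, 0.053, 1.613, -0, 1.476, -0.119], TCP at [0.267, 0.565, 0.231] pointing down, gripper open.
Joint ranges: [-3.01, 3.01], [-1.01, 2.22], [0.06, 2.58], [-1.02, 4.17], [0.09, 2.62], [-3.14, 3.14]. Speed limits (rad/s): [2.57, 2.57, 3.14, 3.14, 3.14, 3.14].

### API

Orientations are given as a unit quaternion [w, x, y, z].
In Python, from plant import state, grab_frame, camera_info, job_done, cut_out gives the robot as it stands.
- The arm moves only by the tool step_arm, never from a script. Its argument "moves" is a list of rows, each a list of 7 numbers: the shift along the tool's x, y, z in m, then the turn, a rotation vector about the tool's x, y, z in rad, then the finger opening in m, from 0 to 0.0854. A call has 1 to 8 rows; each row shifts and turns the commanded pose from where the row before left it, along the tool's axes as they then stand; what a row does not reach is not made up. A row lasts 1/10 s, in which the tool goes at most 50 mm and 8.59 degrees, less where a joint would pass 70% of its speed; a pose out of reach is approached as far as the arm can. A call is refused whole if a number of a shift passes 0.05 or a number of a turn 0.15, either way. A call with a gripper value outside its range is refused whole. The fingers move at their own pace and stop on an object; the grip force is fixed at half the most. Time passes only in rows, so rows that do not move let the fingers close. It gives the time, the measured TCP pose, the force and the opening at its end, in the units of the state.
- state(): the state, without advancing time (a new reading comes with each control period).
- grab_frame(name): name is "scene" or "top"; returns (picture, depth): 400x640x3 uint8, red, green, blue; 400x640 float32, m along the optical axis (not along the pixel's ray), 0 where there is no reading.
- camera_info(name): a dict with "intrinsics" (3x3 intrinsics, pixels), "dist_coeffs" ([k1, k2, p1, p2, k3] as OpenCV has them; the pictures are not rectified), "world_from_camera" (4x4, takes a point from camera to world coordinates). Camera axes: x right, y down, z forward; pixel columns grow to the right and rows downward; lengths in m; the calibration is good to about 2 mm. A picture is of the moment at which its call begins. camera_info takes no time and is no camera call.
- job_done(): hands the job in, once; it reports no verdict.
Trained networks look in the newest picture that a camera, given by its name, has taken for a name from the list of things; names that differ only in an ending like _2 or _b are one class to them, and where a whole thing is asked for, a point or a joint stands for the part that bears it (a point fixed in the world has none). Each returns a list of dicts, best first, with "conf" (0 to 1); they miss things now and then, are a little off and sometimes report something else, mostly with a low value. They report only what shows in the picture. A call takes as long as a camera call. They do not tell look-alikes from the thing itself.
- cut_out(camera, query): "mask" (400x640 bool, what is visible of it) and "point" ([column, row] in pixels, amid what is visible of it).
The state is a dict: "time": time; "joint_pos": joint angles; "joint_vel": joint speeds; "joint_efforts": joint torques, N m; "tool_pos": TCP position; "tool_rot": TCP orientation; "contact_force": force on the tool from outside, world axes, zero at the start; "ft_torque": the same for the moment, N m; "gripper_width": opening from 0.0 (shut) to 1.0 (fully open).
Only numpy, scipy, OpenCV 4.12 (cv2) and the standard library are available. Lean on these libraries where they do the work, as an engineer would, in place of code of your own. Each camera call takes 0.05 s, during which the arm holds its last target.

## Working session

There is one attempt and no reset: what is moved stays moved. The work goes in short steps, Python scripts to look and compute and a tool call to move; the robot and the scene stay as the last step left them, time stands still between calls to the robot, and variables do not carry over. Pictures are saved under pics/ and viewed, and the job is handed in when it is done.

Besides the shell and the picture viewer there is one more tool, called after "Request:" as name(argument=value, ...), one argument or row to a line, values as JSON. step_arm: Moves the arm, as the interface text tells. Its arguments: {"type":"object","properties":{"moves":{"type":"array"}},"required":["moves"]}

```bash
mkdir -p pics; ls; python3 - <<'E'
from plant import *
import cv2,numpy as np
print(state())
for n in("scene","top"):
    p,d=grab_frame(n); cv2.imwrite(f"pics/{n}0.png",p[:,:,::-1]); np.save(f"{n}_d.npy",d); np.save(f"{n}_p.npy",p)
    ci=camera_info(n); print(n,ci)
E
```

```text
pics
{'time': 0.0, 'joint_pos': array([ 1.01096905e+00,  5.33622231e-02,  1.61434286e+00,  1.30743113e-05,
        1.47597981e+00, -1.18985553e-01]), 'joint_vel': array([-3.84729860e-04,  4.22179619e-05,  3.04822558e-04,  1.57705858e-03,
       -1.36299853e-03, -4.89680574e-05]), 'joint_efforts': array([ 4.38031439e-04, -3.93690491e+01, -3.70175207e+01, -8.25811594e-05,
        7.19795848e-03,  1.47095068e-05]), 'tool_pos': array([0.26633491, 0.56470656, 0.2300305 ]), 'tool_rot': array([-3.54417622e-04,  2.18640812e-01,  9.75804848e-01, -9.84274040e-04]), 'contact_force': array([-0.02189234, -0.16906397,  0.44555992]), 'ft_torque': array([ 0.0073121 , -0.00601906,  0.03282709]), 'gripper_width': 1.0017172947283293}
scene {'intrinsics': array([[390.21009113,   0.        , 312.2452257 ],
       [  0.        , 390.21009113, 203.76243908],
       [  0.        ,   0.        ,   1.        ]]), 'dist_coeffs': array([-0.01073686,  0.        ,  0.        ,  0.        ,  0.        ]), 'world_from_camera': array([[ 0.64965669, -0.36643076,  0.66608909, -0.11362577],
       [-0.75989697, -0.2871567 ,  0.5831789 , -0.35027296],
       [-0.02242274, -0.88502516, -0.46500289,  0.45818804],
       [ 0.        ,  0.        ,  0.        ,  1.        ]])}
top {'intrinsics': array([[382.32955141,   0.        , 324.74795446],
       [  0.        , 382.32955141, 196.53314804],
       [  0.        ,   0.        ,   1.        ]]), 'dist_coeffs': array([-0.03473219,  0.        ,  0.        ,  0.        ,  0.        ]), 'world_from_camera': array([[-0.0267245 , -0.99728353,  0.06863939,  0.38648313],
       [-0.99962452,  0.02624529, -0.00787404,  0.15369983],
       [ 0.00605119, -0.06882404, -0.99761046,  0.96587847],
       [ 0.        ,  0.        ,  0.        ,  1.        ]])}
```

View pics/scene0.png

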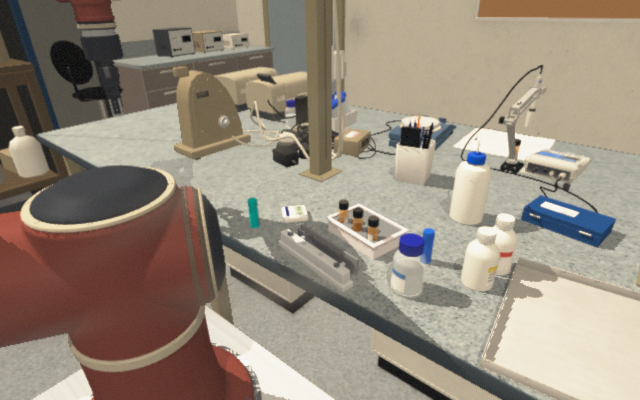

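View pics/top0.png

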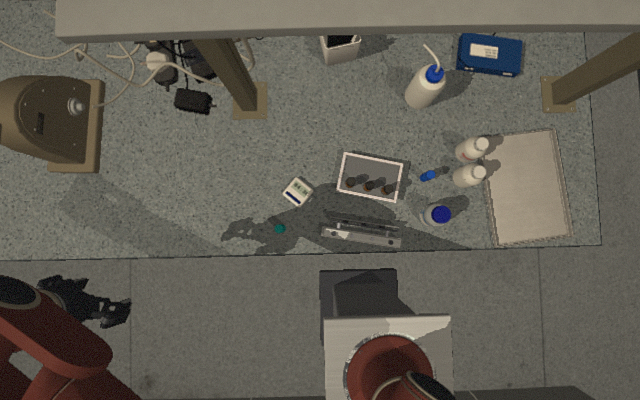

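The top view shows the tub at about (372,177), the dock at (360,236), the timer at (298,190) and the bottle at (438,214). The blue and turquoise look-alikes are at (428,175) and (280,229). Next I'll measure poses.

```bash
cat > h.py <<'E'
from plant import *
import cv2,numpy as np
def rays(n,px):
    ci=camera_info(n);K=np.array(ci["intrinsics"]);D=np.array(ci["dist_coeffs"])
    u=cv2.undistortPoints(np.array(px,np.float64).reshape(-1,1,2),K,D).reshape(-1,2)
    return np.c_[u,np.ones(len(u))],np.array(ci["world_from_camera"])
def cloud(n,d,mask):
    r,c=np.nonzero(mask&(d>0)); q,T=rays(n,np.c_[c,r]); P=q*d[r,c][:,None]
    return P@T[:3,:3].T+T[:3,3]
def onplane(n,px,z):
    q,T=rays(n,px); v=q@T[:3,:3].T; t=(z-T[2,3])/v[:,2]
    return T[:3,3]+v*t[:,None]
E
python3 - <<'E'
from h import *
for n in("scene","top"):
    p,d=grab_frame(n); np.save(f"{n}_d.npy",d); np.save(f"{n}_p.npy",p)
    for q in("tub","dock","media_bottle","timer","tub_vial_1"):
        for i,o in enumerate(cut_out(n,q)[:4]):
            m=np.array(o["mask"]); np.save(f"m_{n}_{q}_{i}.npy",m)
            P=cloud(n,d,m)
            if len(P)==0: print(n,q,o["conf"],"nodepth");continue
            print(n,q,i,round(o["conf"],2),np.round(o["point"]),m.sum(),"med",np.round(np.median(P,0),3),"lo",np.round(np.percentile(P,3,axis=0),3),"hi",np.round(np.percentile(P,97,axis=0),3))
m=np.load("m_top_tub_0.npy");p=np.load("top_p.npy")
v=p[110:270,260:480,::-1].copy()
cv2.imwrite("pics/crop.png",cv2.resize(v,None,fx=3.6,fy=3.6,interpolation=cv2.INTER_CUBIC))
p=np.load("scene_p.npy")[180:310,230:450,::-1]
cv2.imwrite("pics/crop2.png",cv2.resize(p,None,fx=3.6,fy=3.6,interpolation=cv2.INTER_CUBIC))
E
```

```text
scene tub 0 0.57 [365. 233.] 2059 med [0.471 0.013 0.03 ] lo [ 0.439 -0.039  0.001] hi [0.55  0.11  0.035]
scene dock 0 0.66 [324. 257.] 2642 med [0.352 0.039 0.029] lo [ 0.325 -0.034  0.004] hi [0.395 0.142 0.04 ]
scene media_bottle 0 0.96 [411. 268.] 1871 med [ 0.383 -0.125  0.063] lo [ 0.373 -0.144  0.006] hi [ 0.411 -0.1    0.105]
scene timer 0 0.76 [295. 213.] 372 med [0.459 0.206 0.016] lo [0.432 0.18  0.004] hi [0.491 0.241 0.019]
scene tub_vial_1 0 0.87 [426. 240.] 301 med [ 0.49  -0.111  0.05 ] lo [ 0.486 -0.116  0.006] hi [ 0.502 -0.098  0.071]
scene tub_vial_1 1 0.64 [254. 213.] 288 med [0.373 0.251 0.039] lo [0.367 0.246 0.002] hi [0.387 0.264 0.07 ]
scene tub_vial_1 2 0.58 [374. 227.] 272 med [ 0.458 -0.007  0.055] lo [ 0.454 -0.013  0.029] hi [0.474 0.005 0.077]
scene tub_vial_1 3 0.49 [344. 213.] 212 med [0.478 0.08  0.055] lo [0.474 0.074 0.031] hi [0.489 0.09  0.076]
top tub 0 0.66 [368. 175.] 2121 med [0.502 0.035 0.032] lo [ 0.444 -0.034  0.028] hi [0.548 0.106 0.037]
top dock 0 0.93 [362. 234.] 1110 med [0.356 0.059 0.036] lo [ 0.329 -0.026  0.001] hi [0.392 0.15  0.042]
top media_bottle 0 0.75 [363. 231.] 1261 med [0.359 0.059 0.036] lo [ 0.329 -0.026  0.   ] hi [0.396 0.15  0.042]
top media_bottle 1 0.7 [435. 211.] 565 med [ 0.399 -0.105  0.08 ] lo [ 0.374 -0.131  0.026] hi [ 0.423 -0.089  0.107]
top timer 0 0.9 [296. 194.] 543 med [0.465 0.214 0.017] lo [0.435 0.183 0.011] hi [0.495 0.245 0.021]
top tub_vial_1 0 0.67 [387. 189.] 99 med [0.461 0.001 0.075] lo [ 0.453 -0.011  0.024] hi [0.472 0.007 0.08 ]
top tub_vial_1 1 0.63 [351. 180.] 88 med [0.481 0.087 0.076] lo [0.473 0.077 0.022] hi [0.492 0.095 0.079]
top tub_vial_1 2 0.61 [427. 172.] 100 med [ 0.493 -0.099  0.065] lo [ 0.486 -0.111  0.017] hi [ 0.502 -0.095  0.073]
top tub_vial_1 3 0.57 [369. 185.] 67 med [0.472 0.044 0.076] lo [0.463 0.035 0.044] hi [0.479 0.052 0.079]
```

View pics/crop.png

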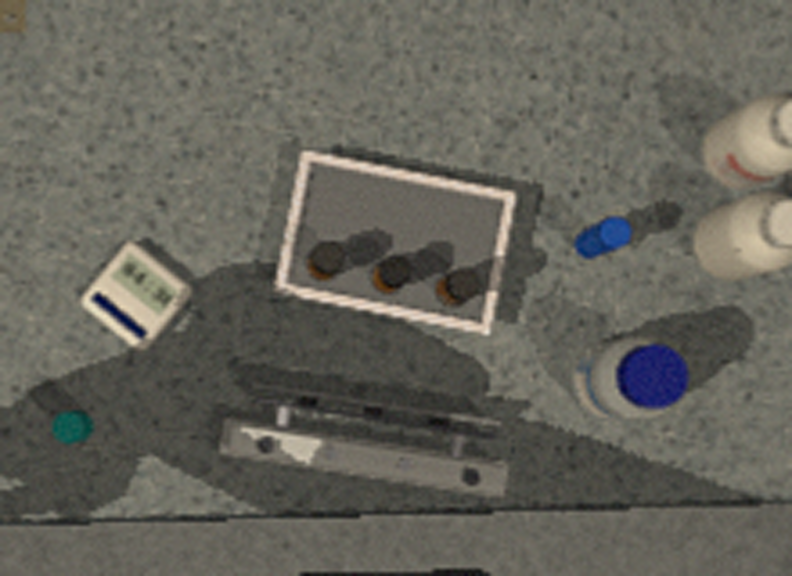

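View pics/crop2.png

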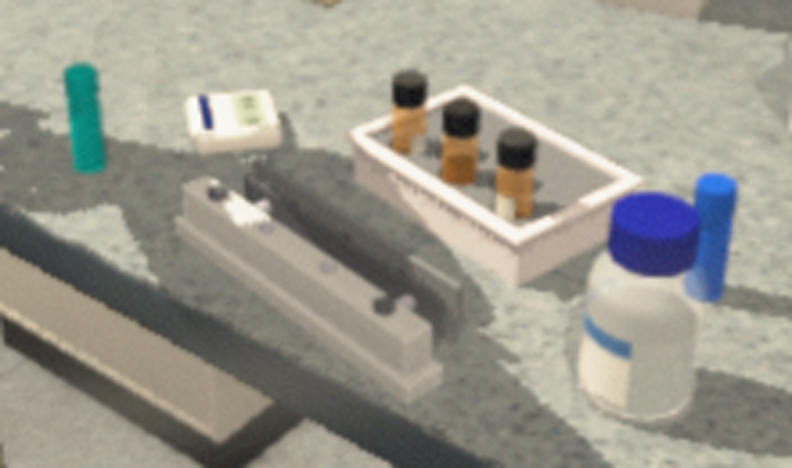

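```bash
python3 - <<'E'
from h import *
g=np.array([260,110.]);f=lambda L:[( (a+.5)/3.6-.5+g[0],(b+.5)/3.6-.5+g[1]) for a,b in L]
P=onplane("top",f([(301,150),(517,192),(490,335),(275,291)]),.034); print("tub corners\n",P.round(4),"c",P.mean(0).round(4))
print("edges",[round(float(np.linalg.norm(P[i]-P[(i+1)%4])),4) for i in range(4)])
for a,b in((1,0),(2,3)): v=P[b]-P[a]; print("tub yaw",np.degrees(np.arctan2(-v[0],v[1])))
for a,b in((3,0),(2,1)): v=P[b]-P[a]; print("tub yaw",np.degrees(np.arctan2(v[1],v[0])))
V=onplane("top",f([(330,254),(398,267),(465,281)]),.076); print("caps",V.round(4))
D=onplane("top",f([(230,418),(508,460),(503,497),(221,455)]),.036);print("dock",D.round(4),D.mean(0).round(4))
for a,b in((1,0),(2,3)): v=D[b]-D[a]; print("dock yaw",np.degrees(np.arctan2(-v[0],v[1])),np.linalg.norm(v))
for n in("top","scene"):
  d=np.load(f"{n}_d.npy")
  m=np.load(f"m_{n}_tub_0.npy"); m=cv2.dilate(m.astype(np.uint8),np.ones((5,5)))>0
  Q=cloud(n,d,m); Q=Q[(Q[:,2]>.026)&(Q[:,2]<.037)]
  print(n,"tub",cv2.minAreaRect((Q[:,:2]*1000).astype(np.float32)),Q[:,:2].mean(0))
  m=np.load(f"m_{n}_dock_0.npy");m=cv2.dilate(m.astype(np.uint8),np.ones((5,5)))>0
  Q=cloud(n,d,m); Q0=Q[(Q[:,2]>.030)&(Q[:,2]<.044)]
  print(n,"dock",cv2.minAreaRect((Q0[:,:2]*1000).astype(np.float32)))
  # rotate into dock frame with yaw guess
  a=np.radians(-8.); R=np.array([[np.cos(a),np.sin(a)],[-np.sin(a),np.cos(a)]])
  X=(Q[:,:2]-D[:,:2].mean(0))@R.T*1000
  for x0 in range(-20,50,3):
    s=(X[:,0]>=x0)&(X[:,0]<x0+3)&(Q[:,2]>.006)
    if s.sum()>3: print(x0,s.sum(),"z",np.percentile(Q[s,2],[10,50,90]).round(3),"y",np.percentile(X[s,1],[2,98]).round(0))
E
```

```text
tub corners
 [[ 0.5611  0.0978  0.034 ]
 [ 0.5284 -0.0494  0.034 ]
 [ 0.4309 -0.0269  0.034 ]
 [ 0.4647  0.1184  0.034 ]] c [0.4963 0.035  0.034 ]
edges [0.1507, 0.1, 0.1491, 0.0986]
tub yaw -12.536468027531969
tub yaw -13.101615831014579
tub yaw -12.064977531289273
tub yaw -12.98167248739398
caps [[ 0.4844  0.0835  0.076 ]
 [ 0.4748  0.0395  0.076 ]
 [ 0.4645 -0.0038  0.076 ]]
dock [[ 0.3795  0.1512  0.036 ]
 [ 0.3462 -0.0354  0.036 ]
 [ 0.3215 -0.0311  0.036 ]
 [ 0.3549  0.1579  0.036 ]] [0.3505 0.0607 0.036 ]
dock yaw -10.13394435958135 0.18957528242827382
dock yaw -10.01926600171914 0.19191589373066903
top tub ((496.58447265625, 35.473388671875), (149.98837280273438, 100.70372772216797), 77.15867614746094) [0.49934957 0.03549079]
top dock ((364.3591613769531, 57.053688049316406), (189.98876953125, 50.17988204956055), 79.48184967041016)
-17 26 z [0.01  0.012 0.015] y [-96. -20.]
-14 53 z [0.011 0.016 0.037] y [-91.  47.]
-11 87 z [0.012 0.036 0.039] y [-92.  90.]
-8 96 z [0.035 0.037 0.04 ] y [-91.  95.]
-5 102 z [0.035 0.037 0.04 ] y [-93.  95.]
-2 98 z [0.035 0.037 0.039] y [-90
[... 1027 characters left out ...]
027 0.036] y [-96.  90.]
-5 154 z [0.014 0.036 0.037] y [-99.  92.]
-2 119 z [0.02  0.036 0.039] y [-99.  83.]
1 104 z [0.021 0.036 0.038] y [-100.   84.]
4 79 z [0.012 0.036 0.038] y [-100.   88.]
7 47 z [0.012 0.036 0.037] y [-100.   85.]
10 22 z [0.034 0.036 0.037] y [-6. 89.]
13 4 z [0.029 0.035 0.035] y [-53.  86.]
16 4 z [0.026 0.026 0.026] y [-66. -62.]
19 4 z [0.023 0.025 0.026] y [-66. -61.]
22 81 z [0.018 0.025 0.032] y [-84.   0.]
25 201 z [0.019 0.026 0.033] y [-84.  56.]
28 158 z [0.019 0.028 0.033] y [-48.  73.]
31 116 z [0.018 0.032 0.038] y [-87.  79.]
34 185 z [0.027 0.034 0.04 ] y [-87.  23.]
37 146 z [0.029 0.037 0.04 ] y [-68.  75.]
40 35 z [0.03  0.04  0.041] y [ 8. 81.]
```

```bash
python3 - <<'E'
from h import *
c=np.array([.3505,.0607])
for n in("top","scene"):
  d=np.load(f"{n}_d.npy")
  m=np.load(f"m_{n}_dock_0.npy");m=cv2.dilate(m.astype(np.uint8),np.ones((7,7)))>0
  Q=cloud(n,d,m)
  for deg in(-10.3,):
    a=np.radians(deg); R=np.array([[np.cos(a),np.sin(a)],[-np.sin(a),np.cos(a)]])
    X=(Q[:,:2]-c)@R.T*1000
    s=(X[:,0]>15)&(X[:,0]<55)&(Q[:,2]>.037)
    x,y=X[s,0],X[s,1]
    print(n,s.sum(),"plate top x pct",np.percentile(x,[2,10,50,90,98]).round(1),"y",np.percentile(y,[1,99]).round(1))
    print(" slope deg",np.degrees(np.polyfit(y,x,1)[0]))
    s=(abs(X[:,0])<16)&(Q[:,2]>.0335)&(Q[:,2]<.039); x,y=X[s,0],X[s,1]
    print(" rail x",np.percentile(x,[1,50,99]).round(1),"y",np.percentile(y,[0,1,99,100]).round(1),"slope",np.degrees(np.polyfit(y,x,1)[0]),cv2.minAreaRect(X[s].astype(np.float32)))
    s=(X[:,0]<16)&(Q[:,2]>.005); print(" all y",np.percentile(X[s,1],[0,.5,99.5,100]).round(1))
E
```

```text
top 128 plate top x pct [31.6 34.7 36.7 38.8 39.3] y [-67.7  81.5]
 slope deg 0.5856174751136568
 rail x [-10.6  -0.7   9. ] y [-96.  -94.   91.5  93.6] slope 0.17920298030531961 ((-0.7385482788085938, -1.2337493896484375), (189.6195831298828, 19.91748046875), 89.86762237548828)
 all y [-103.2  -98.3   97.8   99.9]
scene 182 plate top x pct [35.3 36.1 37.5 39.7 40.9] y [-84.   80.6]
 slope deg 0.22592668137169525
 rail x [-9.4 -1.3 10.7] y [-96.9 -94.3  90.   93.4] slope 0.28201377479687906 ((0.5696840286254883, -1.776458740234375), (21.973840713500977, 190.40628051757812), 0.6609026789665222)
 all y [-102.4 -101.    91.8   97.6]
```

Request:
step_arm(
  moves=[
    [0,0,0,0,0,-0.11,0.0854],
    [0,0,0,0,0,-0.11,0.0854],
    [-0.025,-0.028,0,0,0,0,0.0854],
    [-0.025,-0.028,0,0,0,0,0.0854],
    [-0.025,-0.028,0,0,0,0,0.0854],
    [-0.025,-0.028,0,0,0,0,0.0854],
    [-0.025,-0.028,0,0,0,0,0.0854],
    [-0.025,-0.028,0,0,0,0,0.0854],
  ],
)

```text
time: 1.5
tool_pos: [0.3767, 0.3672, 0.2315]
tool_rot: [0.0, 0.11, 0.994, 0.0]
contact_force: [-0.0, 0.6, 0.1]
gripper_width: 1.001
```

Request:
step_arm(
  moves=[
    [-0.025,-0.028,0,0,0,0,0.0854],
    [-0.025,-0.028,0,0,0,0,0.0854],
    [-0.025,-0.028,0,0,0,0,0.0854],
    [-0.025,-0.028,0,0,0,0,0.0854],
    [-0.025,-0.028,0,0,0,0,0.0854],
    [-0.025,-0.028,0,0,0,0,0.0854],
    [-0.025,-0.028,0,0,0,0,0.0854],
    [-0.025,-0.028,0,0,0,0,0.0854],
  ],
)

```text
time: 2.3
tool_pos: [0.5229, 0.1046, 0.2316]
tool_rot: [0.0, 0.11, 0.994, 0.0]
contact_force: [1.7, 0.4, 0.3]
gripper_width: 1.002
```

Request:
step_arm(
  moves=[
    [-0.015,-0.018,0.02,0,0,0,0.0854],
    [0,0,0.04,0,0,0,0.0854],
    [0,0,0.04,0,0,0,0.0854],
    [0,0,0,0,0,0,0.0854],
  ],
)

```text
time: 2.7
tool_pos: [0.5284, 0.0848, 0.1248]
tool_rot: [-0.006, 0.111, 0.994, -0.001]
contact_force: [-0.9, 0.2, -0.1]
gripper_width: 1.0
```

```bash
cat > st.py <<'E'
from h import *
from scipy.spatial.transform import Rotation as Ro
s=state(); w,x,y,z=s["tool_rot"]; R=Ro.from_quat([x,y,z,w]).as_matrix()
print("t",round(s["time"],2),"pos",s["tool_pos"].round(4),"F",s["contact_force"].round(2),"T",s["ft_torque"].round(2),"w",round(s["gripper_width"],3))
print("R",R.round(4).tolist(),"yaw",np.degrees(np.arctan2(R[1,1],R[0,1]))-90)
E
python3 st.py
```

```text
t 2.7 pos [0.5284 0.0848 0.1248] F [-0.88  0.24 -0.12] T [ 0.03  0.04 -0.03] w 1.0
R [[-0.9755, 0.2197, -0.0126], [0.2197, 0.9756, -0.0002], [0.0122, -0.003, -0.9999]] yaw -12.6923166427175
```

Request:
step_arm(
  moves=[
    [-0.018,-0.018,0,0,0,0,0.0854],
    [-0.018,-0.018,0,0,0,0,0.0854],
    [-0.018,-0.018,0,0,0,0,0.0854],
    [0,0,0,0,0,0,0.0854],
    [0,0,0,0,0,0,0.0854],
  ],
)

```text
time: 3.2
tool_pos: [0.5748, 0.0207, 0.1333]
tool_rot: [0.001, 0.11, 0.994, 0.0]
contact_force: [1.1, -0.5, -0.0]
gripper_width: 0.999
```

```bash
python3 st.py; python3 - <<'E'
from h import *
for n in("scene","top"):
    p,d=grab_frame(n); v=p[110:270,260:480,::-1] if n=="top" else p[100:310,230:500,::-1]
    cv2.imwrite(f"pics/{n}1.png",cv2.resize(v,None,fx=2.8,fy=2.8,interpolation=cv2.INTER_CUBIC))
E
```

```text
t 3.2 pos [0.5748 0.0207 0.1333] F [ 1.07 -0.53 -0.02] T [-0.03  0.05 -0.01] w 0.999
R [[-0.9756, 0.2196, 0.0022], [0.2196, 0.9756, 0.0002], [-0.0021, 0.0006, -1.0]] yaw -12.682917510170029
```

View pics/scene1.png

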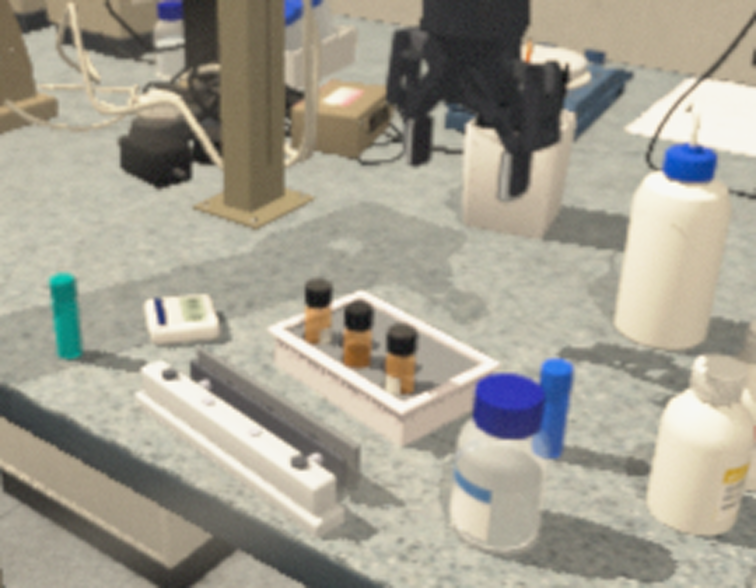

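View pics/top1.png

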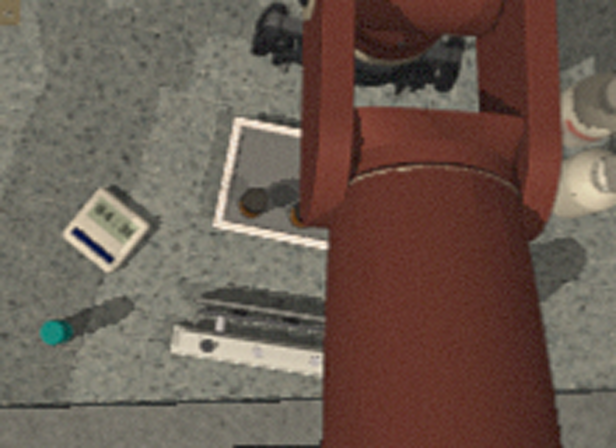

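Request:
step_arm(
  moves=[
    [0,0,0.025,0,0,0,0.0854],
    [0,0,0.025,0,0,0,0.0854],
    [0,0,0.025,0,0,0,0.0854],
    [0,0,0.02,0,0,0,0.0854],
    [0,0,0.015,0,0,0,0.0854],
    [0,0,0.01,0,0,0,0.0854],
    [0,0,0.007,0,0,0,0.0854],
    [0,0,0,0,0,0,0.0854],
  ],
)

```text
time: 4.1
tool_pos: [0.5735, 0.0209, 0.0038]
tool_rot: [-0.0, 0.11, 0.994, 0.0]
contact_force: [-0.4, -0.7, -0.5]
gripper_width: 1.001
```

Request:
step_arm(
  moves=[
    [0,0,0,0,0,0,0.0854],
    [0,0,0,0,0,0,0.0854],
  ],
)

```text
time: 4.3
tool_pos: [0.5747, 0.0206, 0.0054]
tool_rot: [0.001, 0.11, 0.994, 0.0]
contact_force: [-0.8, 0.2, -0.3]
gripper_width: 0.999
```

```bash
python3 st.py; python3 - <<'E'
from h import *
for n in("scene",):
    p,d=grab_frame(n); v=p[150:310,300:480,::-1]
    cv2.imwrite(f"pics/{n}2.png",cv2.resize(v,None,fx=3.6,fy=3.6,interpolation=cv2.INTER_CUBIC))
E
```

```text
t 4.3 pos [0.5747 0.0206 0.0054] F [-0.83  0.16 -0.27] T [-0.02 -0.01 -0.01] w 0.999
R [[-0.9757, 0.2191, 0.0019], [0.2191, 0.9757, -0.0002], [-0.0019, 0.0002, -1.0]] yaw -12.654107929079132
```

View pics/scene2.png

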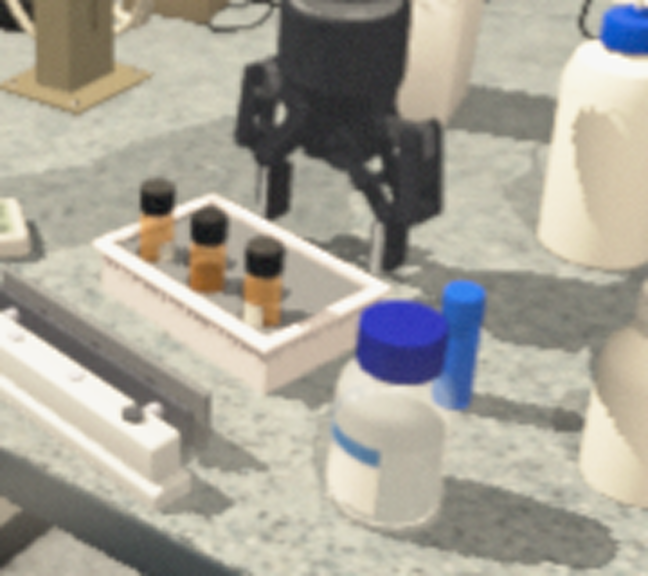

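Request:
step_arm(
  moves=[
    [0.002,0,0.004,0,0,0,0.0854],
    [0.004,0,0.004,0,0,0,0.0854],
    [0.004,0,0,0,0,0,0.0854],
    [0.002,0,0,0,0,0,0.0854],
    [0,0,0,0,0,0,0.0854],
  ],
)

```text
time: 4.85
tool_pos: [0.5617, 0.0235, -0.0038]
tool_rot: [-0.0, 0.11, 0.994, 0.0]
contact_force: [-0.1, 0.0, -1.0]
gripper_width: 0.996
```

Request:
step_arm(
  moves=[
    [0.001,0,0,0,0,0,0.0854],
    [0.001,0,0,0,0,0,0.0854],
    [0.001,0,0,0,0,0,0.0854],
  ],
)

```text
time: 5.15
tool_pos: [0.5593, 0.024, -0.0036]
tool_rot: [0.0, 0.11, 0.994, 0.0]
contact_force: [-0.7, -0.9, 0.4]
gripper_width: 1.001
```

Request:
step_arm(
  moves=[
    [0.001,0,0,0,0,0,0.0854],
    [0.001,0,0,0,0,0,0.0854],
  ],
)

```text
time: 5.35
tool_pos: [0.5575, 0.0244, -0.0036]
tool_rot: [0.0, 0.11, 0.994, 0.0]
contact_force: [2.8, -0.3, -0.2]
gripper_width: 1.002
```

Request:
step_arm(
  moves=[
    [0.001,0,0,0,0,0,0.0854],
    [0.001,0,0,0,0,0,0.0854],
  ],
)

```text
time: 5.55
tool_pos: [0.5558, 0.0248, -0.0035]
tool_rot: [0.001, 0.11, 0.994, -0.0]
contact_force: [2.5, 0.1, -1.8]
gripper_width: 0.996
```

Request:
step_arm(
  moves=[
    [0.003,0,0,0,0,-0.005,0.0854],
    [0.003,0,0,0,0,-0.005,0.0854],
    [0.003,0,0,0,0,-0.005,0.0854],
    [0.003,0,0,0,0,-0.005,0.0854],
    [0.003,0,0,0,0,-0.005,0.0854],
    [0.003,0,0,0,0,-0.005,0.0854],
    [0.003,0,0,0,0,-0.005,0.0854],
    [0.003,0,0,0,0,-0.003,0.0854],
  ],
)

```text
time: 6.35
tool_pos: [0.5318, 0.0298, -0.0035]
tool_rot: [0.0, 0.091, 0.996, -0.0]
contact_force: [3.9, -0.8, 0.5]
gripper_width: 0.998
```

Request:
step_arm(
  moves=[
    [0.003,0,0,0,0,0,0.0854],
    [0.003,0,0,0,0,0,0.0854],
    [0.002,0,0,0,0,0,0.0854],
  ],
)

```text
time: 6.65
tool_pos: [0.524, 0.0312, -0.0035]
tool_rot: [0.0, 0.091, 0.996, -0.0]
contact_force: [3.7, -1.9, 0.9]
gripper_width: 0.999
```

```bash
python3 st.py; cat > look.py <<'E'
from h import *
import sys
k=sys.argv[1]; a=np.radians(-10.5); R=np.array([[np.cos(a),np.sin(a)],[-np.sin(a),np.cos(a)]]); O=np.array([.3499,.0592])
for n in("scene","top"):
    p,d=grab_frame(n); np.save(f"{n}_p{k}.npy",p);np.save(f"{n}_d{k}.npy",d)
    v=p[170:310,280:460,::-1] if n=="scene" else p[120:260,280:460,::-1]
    cv2.imwrite(f"pics/{n}_{k}.png",cv2.resize(v,None,fx=4,fy=4,interpolation=cv2.INTER_CUBIC))
    for q in("tub","dock"):
        o=cut_out(n,q)
        if not o: print(n,q,"none");continue
        m=cv2.dilate(np.array(o[0]["mask"]).astype(np.uint8),np.ones((5,5)))>0
        Q=cloud(n,d,m); X=(Q[:,:2]-O)@R.T*1000
        if q=="tub":
            s=(Q[:,2]>.026)&(Q[:,2]<.037)&(X[:,0]>20)&(X[:,0]<160); print(n,"tub dock-frame rect",o[0]["conf"],cv2.minAreaRect(X[s].astype(np.float32)))
        else:
            s=(X[:,0]>15)&(X[:,0]<50)&(Q[:,2]>.037); print(n,"plate x",np.percentile(X[s,0],[10,50,90]).round(1))
E
python3 look.py a
```

```text
t 6.65 pos [ 0.524   0.0312 -0.0035] F [ 3.7  -1.92  0.88] T [-0.14 -0.43  0.  ] w 0.999
R [[-0.9833, 0.1817, 0.0005], [0.1817, 0.9833, -0.0002], [-0.0006, -0.0001, -1.0]] yaw -10.470686146770745
scene tub dock-frame rect 0.88 ((97.71664428710938, -3.322418212890625), (124.55178833007812, 163.74761962890625), 0.005903624929487705)
scene plate x [36.2 38.  40.7]
top tub dock-frame rect 0.97 ((111.83755493164062, 1.9898605346679688), (95.56069946289062, 149.769287109375), 0.0792362317442894)
top dock none
```

View pics/scene_a.png

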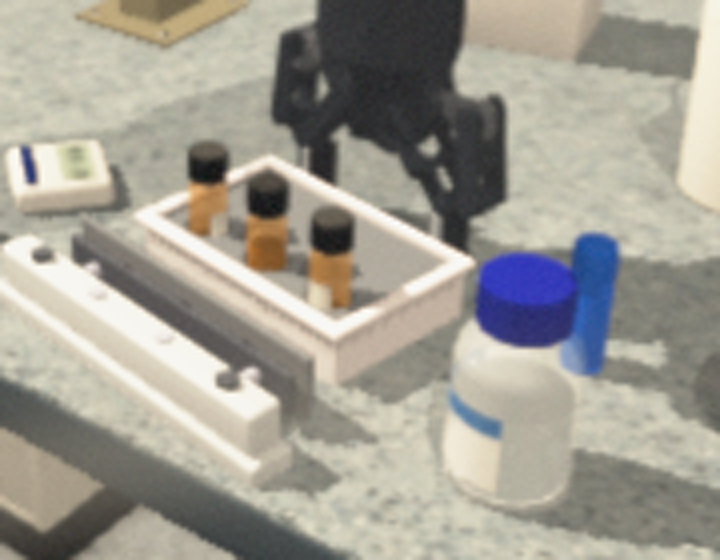

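View pics/top_a.png

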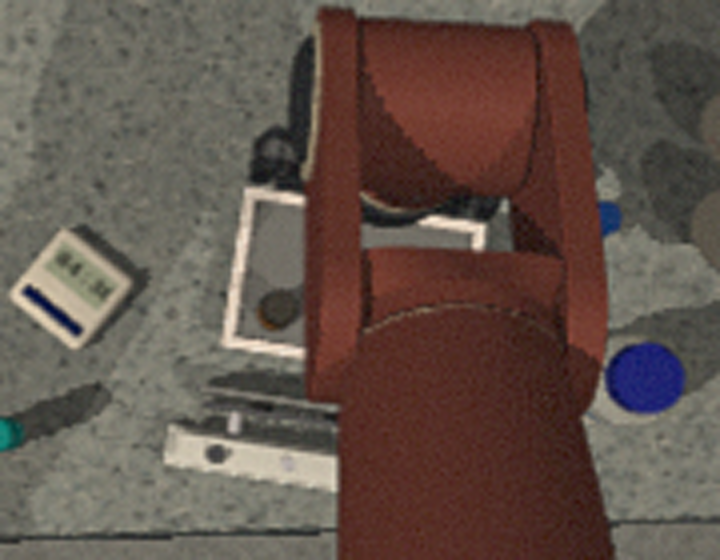

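Request:
step_arm(
  moves=[
    [0.003,-0.0004,0,0,0,0,0.0854],
    [0.003,-0.0004,0,0,0,0,0.0854],
    [0.003,-0.0004,0,0,0,0,0.0854],
    [0.003,-0.0004,0,0,0,0,0.0854],
    [0.003,-0.0004,0,0,0,0,0.0854],
    [0.002,0,0,0,0,0,0.0854],
    [0.001,0,0,0,0,0,0.0854],
  ],
)

```text
time: 7.65
tool_pos: [0.5056, 0.0325, -0.0038]
tool_rot: [-0.0, 0.091, 0.996, -0.0]
contact_force: [3.5, -0.9, 0.1]
gripper_width: 0.999
```

Request:
step_arm(
  moves=[
    [0.001,0,0,0,0,0,0.0854],
  ],
)

```text
time: 7.75
tool_pos: [0.5047, 0.0326, -0.0037]
tool_rot: [-0.0, 0.091, 0.996, -0.0]
contact_force: [3.4, -1.0, -0.6]
gripper_width: 0.998
```

Request:
step_arm(
  moves=[
    [0.001,0,0,0,0,0,0.0854],
  ],
)

```text
time: 7.85
tool_pos: [0.5038, 0.0328, -0.0037]
tool_rot: [-0.0, 0.091, 0.996, -0.0]
contact_force: [2.7, 0.5, -0.4]
gripper_width: 0.997
```

Request:
step_arm(
  moves=[
    [0.001,0,0,0,0,0,0.0854],
  ],
)

```text
time: 7.95
tool_pos: [0.5028, 0.033, -0.0038]
tool_rot: [-0.0, 0.091, 0.996, -0.0]
contact_force: [2.6, -1.8, -0.4]
gripper_width: 0.999
```

```bash
python3 st.py;python3 st.py; python3 look.py b
```

```text
t 7.95 pos [ 0.5028  0.033  -0.0038] F [ 2.62 -1.84 -0.4 ] T [-0.07 -0.44  0.03] w 0.999
R [[-0.9833, 0.1818, -0.0002], [0.1818, 0.9833, -0.0], [0.0002, -0.0001, -1.0]] yaw -10.475019881358293
t 7.95 pos [ 0.5028  0.033  -0.0038] F [ 2.62 -1.84 -0.4 ] T [-0.07 -0.44  0.03] w 0.999
R [[-0.9833, 0.1818, -0.0002], [0.1818, 0.9833, -0.0], [0.0002, -0.0001, -1.0]] yaw -10.475019881358293
scene tub dock-frame rect 0.61 ((97.95220184326172, -4.576789855957031), (122.21410369873047, 158.81565856933594), 0.5109826922416687)
scene plate x [36.1 37.8 40.3]
top tub dock-frame rect 0.94 ((94.52783203125, 0.1327972412109375), (149.68788146972656, 103.4718017578125), 89.6159896850586)
top plate x [34.7 36.9 38.9]
```

Request:
step_arm(
  moves=[
    [0.001,0,0,0,0,0,0.0854],
  ],
)

```text
time: 8.35
tool_pos: [0.502, 0.0332, -0.0037]
tool_rot: [0.0, 0.091, 0.996, -0.0]
contact_force: [3.3, -0.5, -0.8]
gripper_width: 1.003
```

Request:
step_arm(
  moves=[
    [0.001,0,0,0,0,0,0.0854],
  ],
)

```text
time: 8.45
tool_pos: [0.501, 0.0334, -0.0037]
tool_rot: [0.0, 0.091, 0.996, 0.0]
contact_force: [2.6, -0.1, -0.8]
gripper_width: 0.998
```

Request:
step_arm(
  moves=[
    [0.0005,0,0,0,0,0,0.0854],
  ],
)

```text
time: 8.55
tool_pos: [0.5004, 0.0335, -0.0037]
tool_rot: [0.0, 0.091, 0.996, 0.0]
contact_force: [1.5, 0.1, -1.4]
gripper_width: 0.999
```

Request:
step_arm(
  moves=[
    [0.0005,0,0,0,0,0,0.0854],
  ],
)

```text
time: 8.65
tool_pos: [0.4999, 0.0336, -0.0037]
tool_rot: [-0.0, 0.091, 0.996, -0.0]
contact_force: [2.8, -0.9, -1.1]
gripper_width: 1.001
```

Request:
step_arm(
  moves=[
    [0.0005,0,0,0,0,0,0.0854],
  ],
)

```text
time: 8.75
tool_pos: [0.4995, 0.0337, -0.0037]
tool_rot: [0.0, 0.091, 0.996, 0.0]
contact_force: [3.1, -0.5, -1.6]
gripper_width: 1.0
```

Request:
step_arm(
  moves=[
    [0.0005,0,0,0,0,0,0.0854],
  ],
)

```text
time: 8.85
tool_pos: [0.4991, 0.0338, -0.0037]
tool_rot: [0.0, 0.091, 0.996, 0.0]
contact_force: [3.6, -1.1, -0.4]
gripper_width: 0.994
```

Request:
step_arm(
  moves=[
    [0.0005,0,0,0,0,0,0.0854],
    [0.0005,0,0,0,0,0,0.0854],
  ],
)

```text
time: 9.05
tool_pos: [0.4984, 0.034, -0.0036]
tool_rot: [0.001, 0.091, 0.996, 0.0]
contact_force: [4.5, -0.5, -2.4]
gripper_width: 0.99
```

Request:
step_arm(
  moves=[
    [0.0005,0,0,0,0,0,0.0854],
  ],
)

```text
time: 9.15
tool_pos: [0.498, 0.034, -0.0035]
tool_rot: [0.001, 0.091, 0.996, 0.0]
contact_force: [5.6, -0.2, -2.3]
gripper_width: 1.001
```

Request:
step_arm(
  moves=[
    [0.0005,0,0,0,0,0,0.0854],
  ],
)

```text
time: 9.25
tool_pos: [0.4977, 0.0341, -0.0035]
tool_rot: [0.001, 0.091, 0.996, 0.0]
contact_force: [5.2, 0.3, -2.5]
gripper_width: 1.004
```

Request:
step_arm(
  moves=[
    [0.0005,0,0,0,0,0,0.0854],
  ],
)

```text
time: 9.35
tool_pos: [0.4974, 0.0341, -0.0034]
tool_rot: [0.001, 0.091, 0.996, -0.0]
contact_force: [5.4, -0.0, -2.4]
gripper_width: 0.999
```

Request:
step_arm(
  moves=[
    [0.0005,0,0,0,0,0,0.0854],
  ],
)

```text
time: 9.45
tool_pos: [0.4971, 0.0342, -0.0033]
tool_rot: [0.001, 0.091, 0.996, -0.0]
contact_force: [7.7, -1.2, -2.9]
gripper_width: 1.002
```

Request:
step_arm(
  moves=[
    [0,0,0.0004,0,0,0,0.0854],
    [0,0,0.0003,0,0,0,0.0854],
  ],
)

```text
time: 9.65
tool_pos: [0.4972, 0.0342, -0.0037]
tool_rot: [0.001, 0.091, 0.996, -0.0]
contact_force: [7.1, -0.6, 1.1]
gripper_width: 1.0
```

Request:
step_arm(
  moves=[
    [0.0005,0,0.0002,0,0,0,0.0854],
  ],
)

```text
time: 9.75
tool_pos: [0.4972, 0.0342, -0.0037]
tool_rot: [0.002, 0.091, 0.996, -0.0]
contact_force: [7.4, -0.2, -0.7]
gripper_width: 1.003
```

Request:
step_arm(
  moves=[
    [0.0005,0,0.0001,0,0,0,0.0854],
  ],
)

```text
time: 9.85
tool_pos: [0.4972, 0.0342, -0.0036]
tool_rot: [0.002, 0.091, 0.996, -0.0]
contact_force: [8.2, -0.4, -1.8]
gripper_width: 1.0
```

Request:
step_arm(
  moves=[
    [0.0005,0,0.0001,0,0,0,0.0854],
  ],
)

```text
time: 9.95
tool_pos: [0.4969, 0.0342, -0.0036]
tool_rot: [0.003, 0.091, 0.996, -0.0]
contact_force: [9.4, -0.7, -2.6]
gripper_width: 0.999
```

Request:
step_arm(
  moves=[
    [0.0004,0,0.0003,0,0,0,0.0854],
  ],
)

```text
time: 10.05
tool_pos: [0.4969, 0.0343, -0.0037]
tool_rot: [0.003, 0.091, 0.996, -0.0]
contact_force: [8.8, -1.0, -0.5]
gripper_width: 1.003
```

Request:
step_arm(
  moves=[
    [0.0005,0,0.0002,0,0,0,0.0854],
  ],
)

```text
time: 10.15
tool_pos: [0.4968, 0.0343, -0.0037]
tool_rot: [0.004, 0.091, 0.996, -0.0]
contact_force: [9.3, -1.8, -1.0]
gripper_width: 0.998
```

Request:
step_arm(
  moves=[
    [0.0005,0,0.0002,0,0,0,0.0854],
  ],
)

```text
time: 10.25
tool_pos: [0.4967, 0.0343, -0.0036]
tool_rot: [0.004, 0.091, 0.996, -0.0]
contact_force: [10.0, -2.1, -0.2]
gripper_width: 1.0
```

```bash
python3 st.py
```

```text
t 10.25 pos [ 0.4967  0.0343 -0.0036] F [10.01 -2.1  -0.22] T [-0.23 -1.51  0.08] w 1.0
R [[-0.9833, 0.1816, 0.0079], [0.1816, 0.9834, -0.0011], [-0.008, 0.0003, -1.0]] yaw -10.462186079781148
```

Request:
step_arm(
  moves=[
    [0.0005,0,0.0001,0,0,0,0.0854],
    [0.0005,0,0.0001,0,0,0,0.0854],
  ],
)

```text
time: 10.45
tool_pos: [0.4961, 0.0344, -0.0036]
tool_rot: [0.005, 0.091, 0.996, -0.0]
contact_force: [11.9, -1.9, -1.7]
gripper_width: 1.001
```

Request:
step_arm(
  moves=[
    [0.0004,0,0.0001,0,0,0,0.0854],
  ],
)

```text
time: 10.55
tool_pos: [0.4959, 0.0344, -0.0036]
tool_rot: [0.005, 0.091, 0.996, -0.0]
contact_force: [12.5, -2.1, -1.6]
gripper_width: 1.001
```

Request:
step_arm(
  moves=[
    [0.0002,0,0,0,0,0,0.0854],
    [0,0,0,0,0,0,0.0854],
  ],
)

```text
time: 10.75
tool_pos: [0.4958, 0.0345, -0.0036]
tool_rot: [0.005, 0.091, 0.996, -0.0]
contact_force: [11.9, -1.9, -1.6]
gripper_width: 0.999
```

```bash
python3 st.py
```

```text
t 10.75 pos [ 0.4958  0.0345 -0.0036] F [11.86 -1.87 -1.56] T [-0.26 -1.61  0.23] w 0.999
R [[-0.9833, 0.1816, 0.0096], [0.1816, 0.9834, -0.0013], [-0.0096, 0.0005, -1.0]] yaw -10.462943632990047
```

Request:
step_arm(
  moves=[
    [0,0,0,0,0,0,0.0854],
    [0,0,0,0,0,0,0.0854],
    [0,0,0,0,0,0,0.0854],
    [0,0,0,0,0,0,0.0854],
    [0,0,0,0,0,0,0.0854],
  ],
)

```text
time: 11.25
tool_pos: [0.4958, 0.0345, -0.0036]
tool_rot: [0.005, 0.091, 0.996, -0.0]
contact_force: [11.9, -0.9, -0.9]
gripper_width: 1.0
```

```bash
python3 st.py; python3 look.py c; python3 st.py
```

```text
t 11.25 pos [ 0.4958  0.0345 -0.0036] F [11.92 -0.87 -0.92] T [-0.33 -1.61  0.12] w 1.0
R [[-0.9833, 0.1816, 0.0096], [0.1816, 0.9834, -0.0014], [-0.0096, 0.0004, -1.0]] yaw -10.46370004965003
scene tub dock-frame rect 0.74 ((92.218505859375, -4.08843994140625), (119.33594512939453, 159.84042358398438), 0.06796687096357346)
scene plate x [32.4 34.  36.4]
top tub dock-frame rect 0.59 ((83.20777130126953, -0.320404052734375), (150.6038055419922, 105.2502670288086), 89.9151382446289)
top plate x [31.  33.2 35.3]
t 11.55 pos [ 0.4958  0.0345 -0.0036] F [11.86 -1.91 -1.59] T [-0.29 -1.58  0.11] w 0.997
R [[-0.9833, 0.1816, 0.0096], [0.1816, 0.9834, -0.0013], [-0.0096, 0.0004, -1.0]] yaw -10.464168245345633
```

View pics/scene_c.png

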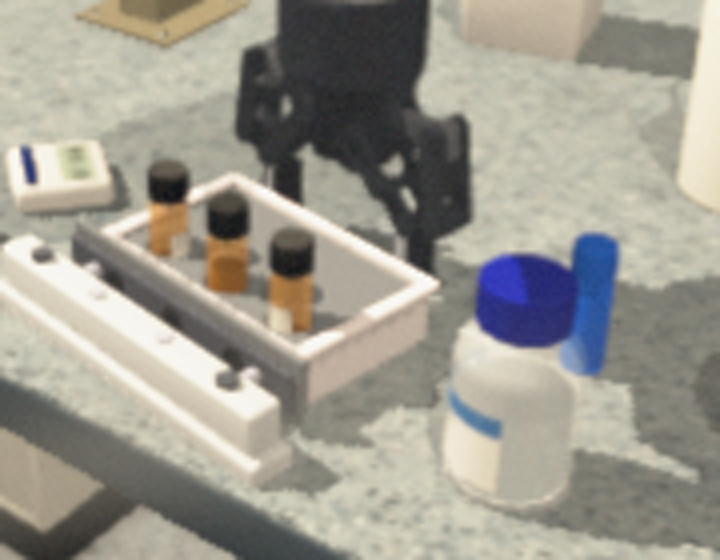

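Request:
step_arm(
  moves=[
    [0,0,0,0,0,0,0.0854],
    [0,0,0,0,0,0,0.0854],
    [0,0,0,0,0,0,0.0854],
    [0,0,0,0,0,0,0.0854],
    [0,0,0,0,0,0,0.0854],
    [0,0,0,0,0,0,0.0854],
    [0,0,0,0,0,0,0.0854],
    [0,0,0,0,0,0,0.0854],
  ],
)

```text
time: 12.35
tool_pos: [0.4958, 0.0345, -0.0036]
tool_rot: [0.005, 0.091, 0.996, -0.0]
contact_force: [11.7, -1.9, -2.2]
gripper_width: 0.999
```

Request:
step_arm(
  moves=[
    [-0.0005,0,-0.0001,0,0,0,0.0854],
    [-0.0005,0,-0.0001,0,0,0,0.0854],
    [-0.0005,0,-0.0001,0,0,0,0.0854],
    [-0.0005,0,-0.0001,0,0,0,0.0854],
    [-0.0005,0,-0.0001,0,0,0,0.0854],
    [-0.0005,0,-0.0001,0,0,0,0.0854],
    [-0.0005,0,-0.0001,0,0,0,0.0854],
    [-0.0005,0,-0.0001,0,0,0,0.0854],
  ],
)

```text
time: 13.15
tool_pos: [0.4958, 0.0343, -0.0048]
tool_rot: [0.0, 0.091, 0.996, -0.0]
contact_force: [3.9, -0.7, 3.2]
gripper_width: 1.002
```

Request:
step_arm(
  moves=[
    [-0.0005,0,-0.0001,0,0,0,0.0854],
    [-0.0005,0,-0.0001,0,0,0,0.0854],
    [-0.0005,0,-0.0001,0,0,0,0.0854],
    [-0.0005,0,-0.0001,0,0,0,0.0854],
    [-0.0005,0,-0.0001,0,0,0,0.0854],
    [-0.0005,0,-0.0001,0,0,0,0.0854],
    [-0.0005,0,-0.0001,0,0,0,0.0854],
    [-0.0005,0,-0.0001,0,0,0,0.0854],
  ],
)

```text
time: 13.95
tool_pos: [0.4983, 0.0339, -0.005]
tool_rot: [-0.001, 0.091, 0.996, 0.0]
contact_force: [0.8, -0.3, -0.6]
gripper_width: 0.999
```

```bash
python3 st.py
```

```text
t 13.95 pos [ 0.4983  0.0339 -0.005 ] F [ 0.81 -0.29 -0.61] T [-0.03 -0.01  0.02] w 0.999
R [[-0.9833, 0.1821, -0.0026], [0.1821, 0.9833, 0.0005], [0.0026, 0.0, -1.0]] yaw -10.490463366990653
```

Request:
step_arm(
  moves=[
    [-0.001,0,0,0,0,0,0.0854],
    [-0.002,0,0,0,0,0,0.0854],
    [-0.004,0,0,0,0,0,0.0854],
    [-0.005,0,0,0,0,0,0.0854],
    [-0.005,0,0,0,0,0,0.0854],
    [-0.003,0,0,0,0,0,0.0854],
    [0,0,0,0,0,0,0.0854],
  ],
)

```text
time: 14.65
tool_pos: [0.5198, 0.0299, -0.004]
tool_rot: [0.0, 0.091, 0.996, 0.0]
contact_force: [-0.6, -0.2, 0.8]
gripper_width: 1.0
```

Request:
step_arm(
  moves=[
    [0,0,-0.01,0,0,0,0.0854],
    [-0.005,0,-0.02,0,0,0,0.0854],
    [-0.01,0,-0.03,0,0,0,0.0854],
    [-0.01,0,-0.03,0,0,0,0.0854],
    [-0.01,0,-0.03,0,0,0,0.0854],
    [0,0,-0.02,0,0,0,0.0854],
    [0,0,0,0,0,0,0.0854],
  ],
)

```text
time: 15.35
tool_pos: [0.5562, 0.0235, 0.1406]
tool_rot: [0.004, 0.091, 0.996, 0.0]
contact_force: [0.0, 0.3, 0.0]
gripper_width: 0.999
```

```bash
python3 st.py; python3 look.py d
```

```text
t 15.35 pos [0.5562 0.0235 0.1406] F [0.02 0.34 0.04] T [ 0.03  0.03 -0.03] w 0.999
R [[-0.9833, 0.1817, 0.008], [0.1817, 0.9834, -0.0007], [-0.008, 0.0008, -1.0]] yaw -10.46879197625654
scene tub dock-frame rect 0.67 ((88.0260009765625, -4.9246368408203125), (160.8916015625, 105.56002807617188), 89.66663360595703)
scene plate x [34.9 36.2 39. ]
top tub none
top plate x [30.3 35.6 38. ]
```

View pics/scene_d.png

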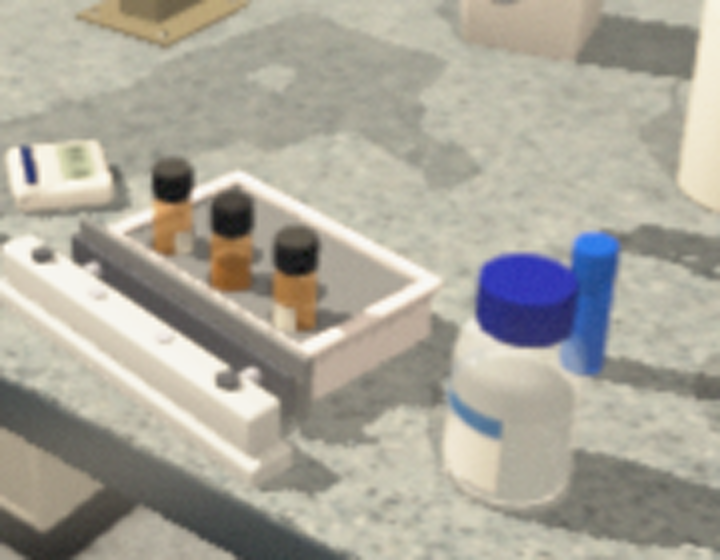

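View pics/top_d.png

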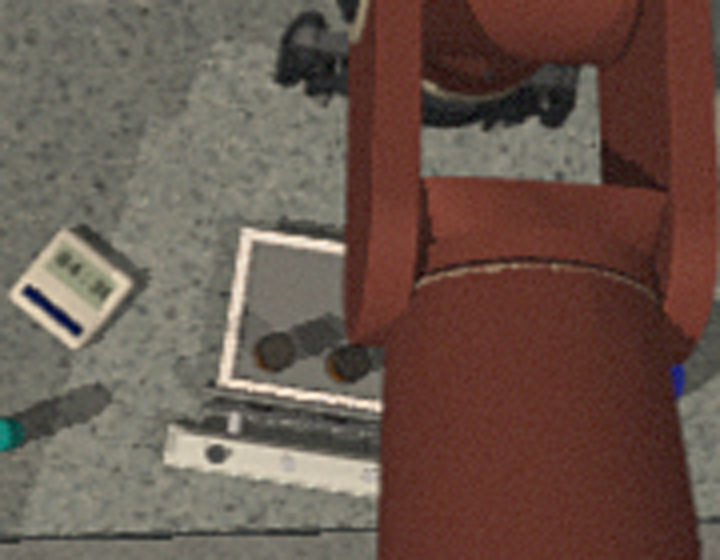

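The tub sits flush against the plate with all three vials upright. The timer and bottle have not moved, and the arm is clear of everything. I'll let the arm settle briefly, then hand in.

Request:
step_arm(
  moves=[
    [0,0,0,0,0,0,0.0854],
    [0,0,0,0,0,0,0.0854],
    [0,0,0,0,0,0,0.0854],
    [0,0,0,0,0,0,0.0854],
    [0,0,0,0,0,0,0.0854],
  ],
)

```text
time: 16.15
tool_pos: [0.5536, 0.0237, 0.1358]
tool_rot: [0.0, 0.091, 0.996, 0.0]
contact_force: [-0.0, -0.2, 0.8]
gripper_width: 0.995
```

```bash
python3 look.py e; python3 -c "
from plant import *
print(state()['time'],job_done())"
```

```text
scene tub dock-frame rect 0.72 ((87.9775619506836, -4.333984375), (160.53866577148438, 105.99824523925781), 89.91819763183594)
scene plate x [34.8 36.5 39. ]
top tub dock-frame rect 0.91 ((85.78512573242188, 25.29970932006836), (104.97990417480469, 99.05179595947266), 0.1789887547492981)
top plate x [27.5 35.9 39.6]
the job is handed in; nothing more can be done
16.45 None
```

I hooked the tub's far lip with both open fingertips and turned it about 2° square to the dock. I then dragged it in, held it against the plate, backed off slowly and lifted clear. The job was handed in at 16.45 s.

- **Press:** I held it for about 1.6 s at roughly 12 N on the tool. Taking off about 3 N of drag leaves about 9 N on the plate. The plate's travel agrees: about 3.6 mm from the arm's position and 3.8 mm from the cameras. The highest tool force I read was about 12.7 N, so the plate stayed well under 15 N.
- **Alignment:** during the press the top camera put the tub within about 0.5 mm of centre and about 0.1° of square.
- **After letting go:** in the last pictures the tub looks flush against the plate, with friction holding the plate in by about 1.5 mm. The three vials are standing, and the timer and bottle look to be where they were.

**Checks that were weak or disagreed:**
- **Side position:** the scene camera put the tub about 4 mm off-centre all along. Its fitted outline came out too large, so I trusted the top camera. After release the arm hid part of the tub from above, so the side position was not re-measured then.
- **Upward pull on the lip:** while pressing, the fingers pulled up on the lip with up to about 3 N. I lowered the tool to reduce it, and the pictures show no sign of the tub lifting.

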